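# Make up a tasting kit and a bottle-dressing kit

### The arm

A 6-joint arm with a two-finger parallel gripper is mounted at the origin on a cart in front of the work surface, level with it; the furniture and walls round the work are solid. World frame = base frame: x ahead of the robot, y to its left, z up, the work surface at z = 0. Lengths are in m, angles in rad, forces in N, time in s.
With the tool pointing down it reaches from about 0.325 to 0.875 m from the base axis. Payload 4.4 kg.
Tool frame: the origin (TCP) lies between the finger pads; the fingertips stand 19 mm ahead of it and the grasp point (between the pads) is the TCP (ctrl.tips_ahead is the distance from the TCP to the fingertips, in m); z points along the fingers, y is the line along which they close (so a half turn about z gives the same grasp; the last joint's range is limited). The gripper opens to 85 mm and grips with 20 to 120 N. Pads are 22 mm wide; open, the fingers measure 114 mm over their backs; the gripper's body (76 mm by 85 mm) begins 54 mm behind the grasp point. The pads swing forward as they close: fully open they stand 13 mm farther back than shut.
Start: joints at [-1.365, 0.207, 1.542, -0, 1.393, -0.15], TCP at [0.201, -0.539, 0.25] pointing down, gripper open.
Joint ranges: [-2.73, 2.73], [-0.86, 2.22], [0.23, 2.46], [-1.11, 4.25], [0.08, 2.63], [-2.82, 2.82]. Speed limits (rad/s): [2.79, 2.79, 3.14, 3.14, 3.14, 3.14].

### API

Orientations are given as a unit quaternion [w, x, y, z].
In Python, from cell import ctrl gives the robot as it stands. Calls block until the motion is done:
- ctrl.move_to(position, orientation): joint-space move of the TCP to a pose.
- ctrl.movel(position, velocity=0.15, ori=None): straight line of the TCP; ori=None keeps the orientation; velocity is the mean speed in m/s.
- ctrl.set_joints(angles): joint-space move.
- ctrl.set_gripper(opening, grip_force=None): opening from 0.0 (shut) to 1.0 (fully open); grip_force is the grip in N (None keeps the last); returns when the fingers have stopped.
- ctrl.dwell(seconds).
- ctrl.ik(position, orientation): joint angles nearest the present ones, or None.
- ctrl.get_image(name): name is "scene" or "top" or "wrist"; returns a dict with "color" (480x640x3 uint8, blue, green, red), "range_z" (480x640 float32, m along the optical axis (not along the pixel's ray), 0 where there is no reading), "intrinsics" (3x3 intrinsics, pixels), "k1" (the pictures are not rectified: a ray, as slopes to the right and down, at radius r is drawn at 1 + k1 r^2 times it, then the intrinsics apply), "rvec" (rotation vector, rad) and "tvec" (3), from world to camera coordinates, as OpenCV has them; the wrist camera has in their place "hand_eye" (4x4, takes a point from camera to tool coordinates, whose origin is the TCP and whose axes are the flange's). Camera axes: x right, y down, z forward; pixel columns grow to the right and rows downward; lengths in m; the calibration is good to about 2 mm. A picture is of the moment at which its call begins: read the wrist's pose just before it.
A pose or a line that the arm cannot do raises ctrl.Unreachable and nothing moves.
- ctrl.close_job(): hands the job in; it is judged then, once.
Trained networks look in a picture, given as the dict that the camera call returned (one of the last four; its "shot" number tells which), for a name from the list of things; names that differ only in an ending like _2 or _b are one class to them, and where a whole thing is asked for, a point or a joint stands for the part that bears it (a point fixed in the world has none). Each returns a list of dicts, best first, with "conf" (0 to 1); they miss things now and then, are a little off and sometimes report something else, mostly with a low value. They report only what shows in the picture. A call takes as long as a camera call.
- ctrl.cut_out(picture, name): "pixels" (480x640 bool, what is visible of it) and "centre" ([column, row] in pixels, amid what is visible of it).
- ctrl.pinpoint(picture, name): "centre" ([column, row] in pixels: a listed point, or the origin of a listed thing).
Readings, each from a call of its own:
- ctrl.read_time_s(): time.
- ctrl.read_qpos(): joint angles.
- ctrl.read_qvel(): joint speeds.
- ctrl.read_joint_efforts(): joint torques, N m.
- ctrl.read_eef_pos(): TCP position.
- ctrl.read_orientation(): TCP orientation.
- ctrl.read_contact_force(): force on the tool from outside, world axes, zero at the start.
- ctrl.read_wrist_torque(): the same for the moment, N m.
- ctrl.read_gripper_width(): opening from 0.0 (shut) to 1.0 (fully open).
- ctrl.read_finger_force(): force on a finger pad.
Only numpy, scipy, OpenCV 4.12 (cv2) and the standard library are available. Lean on these libraries where they do the work, as an engineer would, in place of code of your own. Each camera call takes 0.05 s, during which the arm holds its last target. There are 200 camera calls.

### The job

Make up the two kits. Into the dark walnut tray with the black insert goes the tasting kit: lay the corkscrew in the long slot and stand the brass-capped stopper, cap up, in the small well, and only then turn the steel beaker mouth down over the stopper so that it stands level in its round recess. Into the pale wooden tray with the blue insert goes the bottle-dressing kit: lay the all-white chalk pen (not the red-capped marker) in the long slot and stand the black capsule upright in the round well.

Things in the scene. Friction and masses are not known exactly. Their poses are not given: they have to be found in the camera images.
- tasting_tray: Fixed dark walnut tray, black insert with grey-floored pockets, 134 (x) x 148 (y) x 41 mm. Origin: centre of underside, z up, +x to the far side (yaw within 0.15). Insert top at z 38, rim at 41 mm. Corkscrew slot centred x -41, y 0, 30 (x) x 128 (y) mm, floor z 32. Round beaker recess 74 mm diameter centred x +20.5, y -25, floor z 32; in its middle the stopper well, 32 mm diameter, floor z 24.
- dressing_tray: Fixed pale wooden tray, blue insert with grey-floored pockets, 110 (x) x 171 (y) x 41 mm. Origin: centre of underside, z up, +x to the far side (yaw within 0.15). Insert top at z 38, rim at 41 mm. Pen slot centred x +27, y 0, 33 (x) x 151 (y) mm, floor z 32. Round capsule well 50 mm diameter centred x -19.5, y +45, floor z 24.
- corkscrew: Folded waiter's corkscrew, brown handle, steel lever on top, lying on the desk: 14 (x) x 112 (y) x 24 mm high, 85 g. Origin: centre of its underside; long axis y. Either end may point either way in the slot.
- stopper: Wine stopper standing on its plug: lower 20 mm a ribbed black plug, 18 mm diameter; upper 20 mm a brass cap, 24 mm diameter; 40 mm high, 40 g. Origin: centre of its underside, z up its axis. Grip only the cap, so that the fingertips stay above the well's edge.
- beaker: Eight-sided steel beaker lying on a flat, mouth away from the robot: 54 mm across flats, 66 long, wall 2, bottom 4, 110 g. Origin on its axis at mid-length (27 mm above the desk; 65 above the tray's origin when seated mouth down); x axis points to the mouth. Gripped across flats by a tool leaning 45 deg, fingers down and towards the mouth, half a turn about the tool's axis brings the mouth down.
- pen_mid (a point): All-white chalk pen lying on the desk, 17 mm diameter, 135 mm long, 18 g. This point lies on its axis at mid-length, 8.7 mm above what it lies on; y runs along the pen. A white marker with a red cap also lies on the desk; it belongs to neither kit.
- the_capsule: Black bottle capsule standing on the desk, a plain black cylinder 34 mm diameter, 60 mm high, 14 g. Origin: centre of its underside, z up. (Tall sticks of such capsules stand fixed on the desk at x 0.545, y 0.237 and x 0.625, y 0.353 m, as high as the wrist: keep the arm clear of them.)

How it is judged:
By the outcome, as a careful person would: the job done as asked, in the order asked, and still so for the second after the job is handed in, with the robot touching nothing.
It also fails if it takes over 120 s, if anything falls off the work surface, if the arm or the gripper's body presses on something with over 40 N, if the wrist force passes 120 N, or if a joint passes its speed limit or range.

## Working session

There is one attempt and no reset: what is moved stays moved. The work goes in short steps, each a Python script; the robot and the scene stay as the last script left them, time stands still between calls to the robot, and variables do not carry over. Pictures are saved under pics/ and viewed, at most 14 in all, crops included, and the job is handed in when it is done.

```bash
ls; mkdir -p pics
cat > h.py <<'E'
import numpy as np, cv2
from scipy.spatial.transform import Rotation as R
from cell import ctrl
def cam(p):
    if 'rvec' in p:
        Rw=cv2.Rodrigues(np.array(p['rvec'],float))[0]; t=np.array(p['tvec'],float).ravel()
        return Rw.T, -Rw.T@t   # cam->world
    H=np.array(p['hand_eye']); q=p['q']; Rt=R.from_quat(np.roll(q,-1)).as_matrix()
    return Rt@H[:3,:3], Rt@H[:3,3]+p['pos']
def shot(name):
    if name=='wrist':
        pos=np.array(ctrl.read_eef_pos()); q=np.array(ctrl.read_orientation())
    p=ctrl.get_image(name)
    if name=='wrist': p['pos']=pos; p['q']=q
    return p
def rays(p,uv):
    K=np.array(p['intrinsics'],float); uv=np.atleast_2d(np.array(uv,float))
    d=(uv-K[:2,2])/[K[0,0],K[1,1]]; x=d.copy()
    for _ in range(20): x=d/(1+p['k1']*(x**2).sum(1,keepdims=True))
    return np.c_[x,np.ones(len(x))]
def at_z(p,uv,z):
    A,c=cam(p); r=rays(p,uv)@A.T
    return c+r*((z-c[2])/r[:,2:])
def cloud(p,mask):
    v,u=np.nonzero(mask&(p['range_z']>0)); 
    if len(v)==0: return np.zeros((0,3))
    A,c=cam(p); return (rays(p,np.c_[u,v])*p['range_z'][v,u][:,None])@A.T+c
def quat(M): 
    q=R.from_matrix(M).as_quat(); return np.roll(q,1)
def down(yaw):  # tool y (closing line) at angle yaw from world y ; z down
    c,s=np.cos(yaw),np.sin(yaw)
    y=np.array([-s,c,0]); z=np.array([0,0,-1.]); return quat(np.c_[np.cross(y,z),y,z])
E
python3 - <<'E'
from h import *
print(ctrl.read_orientation(),ctrl.tips_ahead)
Z=dict(tasting_tray=0,dressing_tray=0,corkscrew=0,stopper=0,beaker=.027,pen_mid=.0087,the_capsule=0)
for n in ['top','scene']:
    p=shot(n); cv2.imwrite(f'pics/{n}0.png',p['color'])
    for k,z in Z.items():
        for d in ctrl.pinpoint(p,k)[:3]: print(n,'pp',k,round(d['conf'],2),np.round(d['centre']),np.round(at_z(p,d['centre'],z)[0],4))
        for d in ctrl.cut_out(p,k)[:3]:
            c=cloud(p,d['pixels'])
            if len(c): 
                w,v=np.linalg.eigh(np.cov(c[:,:2].T)); print(n,'cut',k,round(d['conf'],2),np.round(d['centre']),len(c),'med',np.round(np.median(c,0),4),'zr',np.round(np.percentile(c[:,2],[2,98]),4),'axis',np.round(v[:,1],3), 'sd',np.round(w**.5,4))
print(ctrl.read_time_s())
E
```

```text
pics
[-1.17767574e-03  9.84126245e-01  1.77465902e-01 -2.62480276e-05] 0.019
top pp tasting_tray 0.66 [344. 200.] [ 0.5947 -0.2191  0.    ]
top cut tasting_tray 0.62 [345. 198.] 5965 med [ 0.5928 -0.2214  0.0373] zr [0.014  0.0439] axis [0.141 0.99 ] sd [0.0405 0.0431]
top pp dressing_tray 0.57 [228. 192.] [0.6074 0.0027 0.    ]
top cut dressing_tray 0.83 [226. 187.] 5757 med [ 6.017e-01 -5.000e-04  3.760e-02] zr [0.008  0.0438] axis [-0.082  0.997] sd [0.0341 0.0509]
top pp corkscrew 0.69 [358. 317.] [ 0.3743 -0.2496  0.    ]
top cut corkscrew 0.85 [358. 316.] 419 med [ 0.3762 -0.2531  0.023 ] zr [0.0112 0.0274] axis [-0.035  0.999] sd [0.0036 0.0314]
top pp stopper 0.69 [195. 268.] [0.457  0.0579 0.    ]
top cut stopper 0.44 [193. 266.] 160 med [0.4537 0.0548 0.0404] zr [0.0053 0.0447] axis [-0.944 -0.331] sd [0.006  0.0065]
top pp beaker 0.74 [455. 258.] [ 0.4844 -0.4235  0.027 ]
top cut beaker 0.61 [453. 257.] 1340 med [ 0.4833 -0.4138  0.0495] zr [0.001  0.0577] axis [-0.625  0.78 ] sd [0.0158 0.0222]
top cut beaker 0.23 [272. 273.] 745 med [ 0.4544 -0.091   0.0161] zr [0.0021 0
[... 739 characters left out ...]
e-04 -0.000e+00]
scene pp corkscrew 0.71 [383. 270.] [ 0.3843 -0.2597  0.    ]
scene pp corkscrew 0.71 [295. 236.] [ 0.594 -0.222  0.   ]
scene cut corkscrew 0.69 [371. 276.] 143 med [ 0.3684 -0.2072  0.01  ] zr [0.0003 0.2314] axis [-0.665  0.747] sd [0.0072 0.0607]
scene pp stopper 0.71 [214. 319.] [0.45   0.0504 0.    ]
scene cut stopper 0.64 [209. 305.] 347 med [0.4461 0.0594 0.0283] zr [0.0016 0.0396] axis [0.468 0.884] sd [0.004  0.0059]
scene pp pen_mid 0.56 [288. 283.] [ 0.4488 -0.0917  0.0087]
scene cut pen_mid 0.85 [288. 282.] 734 med [ 0.448  -0.0859  0.0123] zr [0.0022 0.0168] axis [0.268 0.963] sd [0.0059 0.0388]
scene pp the_capsule 0.5 [334. 260.] [ 0.4687 -0.2175  0.    ]
1.5
```

View pics/top0.png

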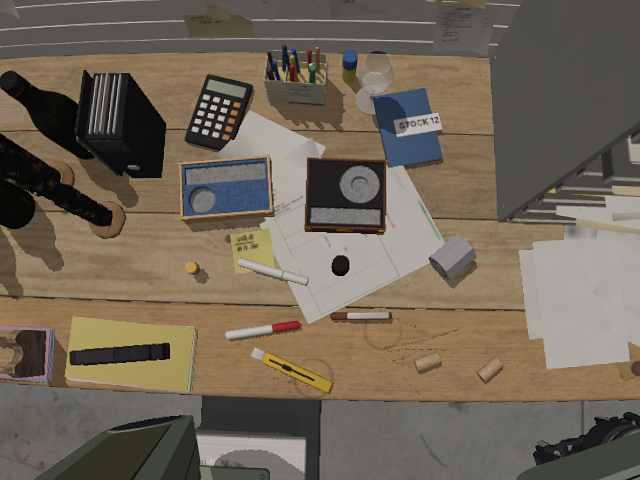

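View pics/scene0.png

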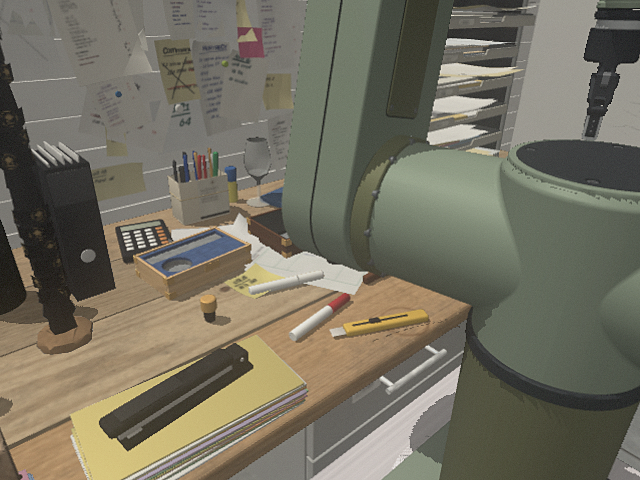

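The top view shows the dressing tray at (226,188), tasting tray (345,195), white pen (272,271) above the red-capped marker (263,330), capsule (340,265), stopper (192,267), corkscrew (361,316), and beaker (453,257) turned diagonally. Next I survey with the wrist camera.

```bash
cat > survey.py <<'E'
from h import *
Z=dict(tasting_tray=0,dressing_tray=0,corkscrew=0,stopper=0,beaker=.027,pen_mid=.0087,the_capsule=0)
top=dict(tasting_tray=.041,dressing_tray=.041,corkscrew=.024,stopper=.04,beaker=.054,pen_mid=.0087,the_capsule=.06)
def look(p,names,tag):
    for k in names:
        for d in ctrl.pinpoint(p,k)[:2]: print(tag,'pp',k,round(d['conf'],2),np.round(d['centre']),np.round(at_z(p,d['centre'],Z[k])[0],4))
        for d in ctrl.cut_out(p,k)[:1]:
            c=cloud(p,d['pixels']); 
            if len(c)<30: continue
            t=c[(c[:,2]>top[k]-.008)&(c[:,2]<top[k]+.008)]
            r=cv2.minAreaRect((t[:,:2]*1000).astype(np.float32)); 
            vv,uu=np.nonzero(d['pixels']); g=at_z(p,np.c_[uu,vv],top[k]); r2=cv2.minAreaRect((g[:,:2]*1000).astype(np.float32))
            f=lambda r:[np.round(r[0],1).tolist(),np.round(r[1],1).tolist(),round(r[2],1)]
            touch=uu.min()<2 or uu.max()>637 or vv.min()<2 or vv.max()>477
            print(tag,'cut',k,round(d['conf'],2),np.round(d['centre']),len(t),'depthrect',f(r),'maskrect',f(r2),'TOUCH' if touch else '', 'z98',np.round(np.percentile(c[:,2],98),4))
E
cat > s1.py <<'E'
from survey import *
views=dict(beaker=((.44,-.40,.28),['beaker']),tt=((.52,-.22,.33),['tasting_tray','the_capsule','corkscrew','beaker']),dt=((.52,-.02,.33),['dressing_tray','pen_mid','the_capsule','stopper']))
for n,(pos,names) in views.items():
    ctrl.move_to(list(pos),down(0)); p=shot('wrist')
    cv2.imwrite(f'pics/w_{n}.png',p['color']); look(p,names,n)
    if n=='beaker': print(np.round(p['hand_eye'],3),p['intrinsics'][0][0])
print(ctrl.read_time_s(), ctrl.read_qpos())
E
python3 s1.py
python3 -c "
import cv2,numpy as np
a=[cv2.resize(cv2.imread(f'pics/w_{n}.png'),(400,300)) for n in ('beaker','tt','dt')]
cv2.imwrite('pics/m1.png',np.vstack([np.hstack(a[:2]),np.hstack([a[2],a[2]*0])]))"
```

```text
beaker pp beaker 0.97 [308. 250.] [ 0.4846 -0.4187  0.027 ]
beaker cut beaker 0.76 [308. 250.] 2235 depthrect [[484.1, -419.1], [41.5, 66.5], 41.3] maskrect [[478.8, -418.9], [54.4, 73.8], 41.6]  z98 0.0558
[[ 0.001 -0.961 -0.275  0.069]
 [ 1.     0.001 -0.001 -0.001]
 [ 0.001 -0.275  0.961 -0.124]
 [ 0.     0.     0.     1.   ]] 351.8781802509494
tt pp tasting_tray 0.52 [427. 146.] [ 0.4504 -0.0915  0.    ]
tt cut tasting_tray 0.94 [324. 264.] 8564 depthrect [[596.0, -222.5], [148.5, 136.2], 89.5] maskrect [[592.1, -222.4], [148.7, 142.9], 89.6]  z98 0.0422
tt pp the_capsule 0.93 [328. 155.] [ 0.4626 -0.2157  0.    ]
tt cut the_capsule 0.61 [328. 158.] 603 depthrect [[464.2, -215.5], [28.4, 30.1], 89.9] maskrect [[464.1, -215.5], [28.4, 30.0], 89.8]  z98 0.0622
tt pp corkscrew 0.73 [292.  80.] [ 0.3734 -0.2591  0.    ]
tt cut corkscrew 0.93 [292.  80.] 1041 depthrect [[375.8, -254.9], [12.7, 109.3], 2.0] maskrect [[378.0, -254.3], [16.4, 107.5], 1.9]  z98 0.0254
tt pp beaker 0.85 [160. 174.] [ 0.4823 -0.4198  0.027 ]
tt cut beaker 0.87 [159. 175.] 1977 depthrect [[485.6, -419.3], [4
[... 294 characters left out ...]
pp pen_mid 0.64 [265. 146.] [ 0.4526 -0.0938  0.0087]
dt cut pen_mid 0.61 [264. 145.] 1053 depthrect [[453.2, -93.7], [138.1, 19.7], 74.8] maskrect [[453.2, -92.8], [137.5, 19.6], 74.7]  z98 0.0188
dt pp the_capsule 0.79 [169. 158.] [ 0.4655 -0.219   0.    ]
dt cut the_capsule 0.56 [159. 159.] 687 depthrect [[464.7, -214.1], [31.1, 31.2], 50.7] maskrect [[463.4, -203.1], [32.4, 55.5], 6.5]  z98 0.062
dt pp stopper 0.66 [389. 146.] [0.452  0.0599 0.    ]
dt cut stopper 0.65 [389. 147.] 362 depthrect [[453.6, 55.7], [23.1, 23.6], 88.2] maskrect [[453.7, 54.4], [23.4, 25.5], 0.5]  z98 0.0421
6.175 [-2.05915525e-01  3.75838312e-02  1.56607628e+00 -5.55069844e-05
  1.53807196e+00 -1.77573187e+00]
```

View pics/m1.png

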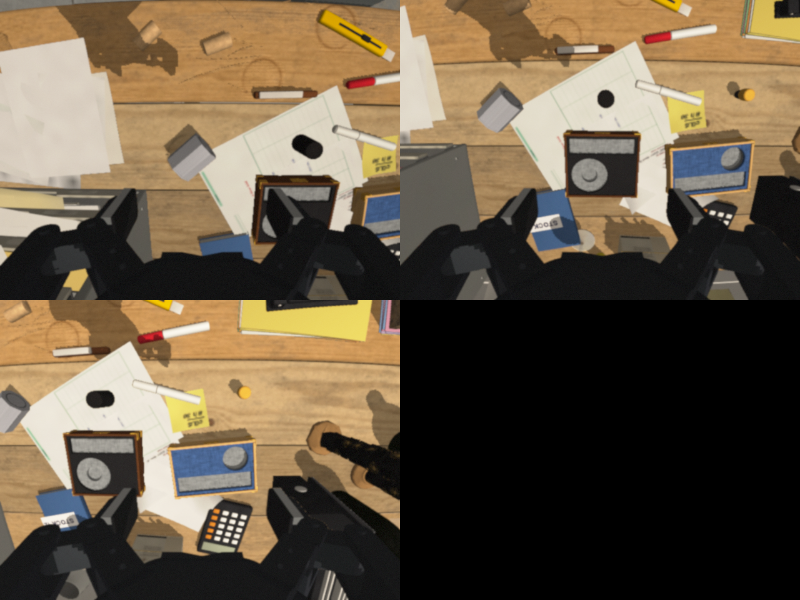

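Contents of the wrist views: the trays, capsule, pen (white, upper) and corkscrew are clear, and the network positions agree to about 3 mm. Next I check the beaker's mouth direction in a crop, and do the corkscrew and stopper.

```bash
cat > m.py <<'E'
from h import *
import time
d2=np.deg2rad
TT=(np.array([.596,-.2222]),d2(-.5)); DT=(np.array([.6060,.0012]),d2(5.9))
def tray(T,x,y):
    c,s=np.cos(T[1]),np.sin(T[1]); return T[0]+[c*x-s*y,s*x+c*y]
def best(pos,yaw):
    o=[]
    for k in (-1,0,1):
        q=down(yaw+k*np.pi); j=ctrl.ik(list(pos),q)
        if j is not None: o.append((abs(j[5]-ctrl.read_qpos()[5])+ (10 if abs(j[5])>2.7 else 0),tuple(q)))
    return list(min(o)[1])
def F(tag): print(tag,'F',np.round(ctrl.read_contact_force(),1),'w',round(ctrl.read_gripper_width()*85,1),'ff',round(ctrl.read_finger_force(),1),'z',round(ctrl.read_eef_pos()[2],4),'t',round(ctrl.read_time_s(),1))
def pick(xy,yaw,tip,op,force,hov=.12,close=0.0):
    z=tip+ctrl.tips_ahead; q=best([*xy,hov],yaw)
    ctrl.move_to([*xy,hov],q); ctrl.set_gripper(op); ctrl.movel([*xy,z],.12); F('down')
    ctrl.set_gripper(close,force); F('closed'); ctrl.movel([*xy,hov],.15); F('up')
def place(xy,yaw,tip,op,hov=.14):
    z=tip+ctrl.tips_ahead; q=best([*xy,hov],yaw)
    ctrl.move_to([*xy,hov],q); ctrl.movel([*xy,z+.01],.15); ctrl.movel([*xy,z],.04); F('low')
    ctrl.set_gripper(op); F('open'); ctrl.movel([*xy,hov],.15)
E
python3 - <<'E'
from m import *
im=cv2.imread('pics/w_beaker.png')[180:330,220:400]; cv2.imwrite('pics/bk.png',cv2.resize(im,None,fx=3,fy=3,interpolation=cv2.INTER_CUBIC))
pick((.3755,-.255),d2(92),.010,.6,50)
E
```

```text
down F [-0.3  0.6 -0.4] w 50.9 ff 0.0 z 0.0295 t 8.8
closed F [-1.1  0.8  5.8] w 10.3 ff 49.8 z 0.0298 t 9.3
up F [ 0.3  0.4 -1.2] w 10.5 ff 49.0 z 0.1191 t 10.0
```

View pics/bk.png

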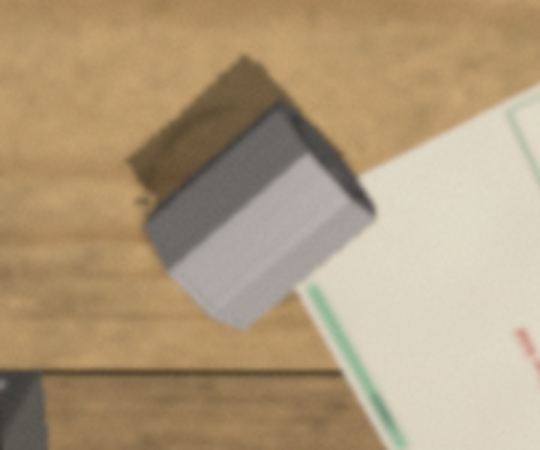

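The beaker's axis runs from lower left to upper right, and the face in shadow at upper right (crop 340,160) points toward the robot. Whether that is the closed bottom I check by depth before flipping. Next is placing the corkscrew and then the stopper.

Run:
```python
from m import *
place(tray(TT,-.041,0),TT[1]+d2(90),.0435,.45)
pick((.4535,.056),0,.0225,.5,40)
place(tray(TT,.0205,-.025),TT[1],.048,.5,hov=.16)
# back off and look at tray + beaker
ctrl.move_to([.47,-.30,.27],best([.47,-.30,.27],0)); p=shot('wrist'); cv2.imwrite('pics/w2.png',p['color'])
np.savez('w2.npz',d=p['range_z'])
from survey import look
look(p,['corkscrew','stopper','beaker','tasting_tray'],'w2')
# depth profile along beaker axis, both ends
c=cloud(p,ctrl.cut_out(p,'beaker')[0]['pixels']); h=np.array([np.cos(d2(-48.6)),np.sin(d2(-48.6))])
s=(c[:,:2]-[.4845,-.419])@h; l=(c[:,:2]-[.4845,-.419])@[-h[1],h[0]]
for a in np.arange(-.045,.045,.006):
    m=(abs(s-a)<.003)&(abs(l)<.02)
    if m.sum(): print(round(a,3),m.sum(),np.round(np.percentile(c[m,2],[5,50,95]),3))
print(ctrl.read_time_s())
# beaker plans
hp=d2(-48.6)
def lean(az,sgn):
    h=np.array([np.cos(az),np.sin(az),0]); z=(h+[0,0,-1])/2**.5; y=sgn*np.array([-h[1],h[0],0]); return quat(np.c_[np.cross(y,z),y,z])
bx=tray(TT,.0205,-.025)
for sg in (1,-1):
    a=ctrl.ik([.4845,-.419,.028],lean(hp,sg)); print(sg,'pick',None if a is None else np.round(a,2))
    for az in (-40,-22,0):
        b=ctrl.ik([*bx,.067],lean(d2(az),-sg)); b2=ctrl.ik([*bx,.15],lean(d2(az),-sg)); print(az,None if b is None else np.round(b,2),b2 is not None)
```

```text
low F [ 0.3 -0.2 -1.2] w 10.9 ff 49.0 z 0.0625 t 11.8
open F [ 0.  -0.2 -0.5] w 38.2 ff 0.0 z 0.0627 t 12.2
down F [-0.1  0.8  0.6] w 42.4 ff 0.0 z 0.042 t 15.0
closed F [-0.1  0.8  4.3] w 22.2 ff 39.1 z 0.0425 t 15.3
up F [-0.2 -0.2 -0.2] w 22.5 ff 39.1 z 0.1194 t 16.0
low F [-0.1 -0.4 -0.2] w 22.0 ff 39.1 z 0.067 t 18.4
open F [-0.4 -0.1 -0.1] w 42.5 ff 0.0 z 0.0672 t 18.7
w2 pp corkscrew 0.69 [391. 291.] [ 0.5704 -0.2178  0.    ]
w2 cut corkscrew 0.71 [400. 292.] 1 depthrect [[551.2, -167.4], [0.0, 0.0], 0.0] maskrect [[564.1, -216.8], [119.0, 22.3], 89.8]  z98 0.0571
w2 pp stopper 0.96 [371. 332.] [ 0.6262 -0.2393  0.    ]
w2 pp stopper 0.57 [562. 315.] [0.606  0.0063 0.    ]
w2 cut stopper 0.76 [366. 347.] 53 depthrect [[609.1, -252.6], [7.5, 15.5], 32.0] maskrect [[621.8, -249.9], [42.1, 15.9], 13.3]  z98 0.0654
w2 pp beaker 0.81 [213. 227.] [ 0.4855 -0.4177  0.027 ]
w2 cut beaker 0.67 [213. 227.] 2500 depthrect [[484.3, -419.3], [42.5, 67.0], 41.6] maskrect [[480.4, -413.3], [51.3, 81.2], 41.8]  z98 0.0559
w2 cut tasting_tray 0.85 [371. 306.] 6022 depthrect [[595.9, -221.8], [149.0, 136.4], 89.6] maskrect [[590.2, -222.0], [149.0, 148.6], 89.5]  z98 0.0422
-0.033 614 [0.007 0.036 0.055]
-0.027 232 [0.047 0.054 0.056]
-0.021 235 [0.046 0.054 0.056]
-0.015 224 [0.046 0.054 0.056]
-0.009 231 [0.047 0.054 0.056]
-0.003 221 [0.046 0.054 0.056]
0.003 225 [0.047 0.054 0.056]
0.009 224 [0.047 0.054 0.056]
0.015 218 [0.047 0.054 0.056]
0.021 208 [0.047 0.054 0.056]
0.027 214 [0.048 0.054 0.056]
0.033 109 [0.048 0.054 0.056]
20.775
1 pick [-0.85  0.45  2.04  3.14  0.14  1.57]
-40 None True
-22 [-0.57  0.38  2.    1.71  0.13 -0.27] True
0 [-0.73  0.42  1.95  1.32  0.51 -0.28] True
-1 pick [-0.85  0.45  2.04  3.14  0.14 -1.57]
-40 None True
-22 None True
0 None False
```

View pics/w2.png

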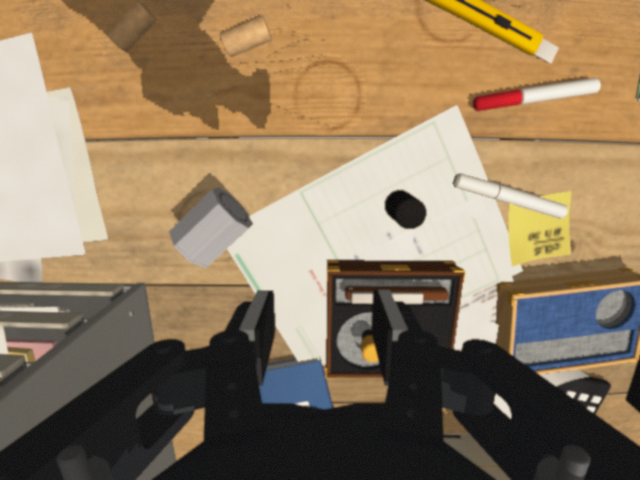

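The end face toward the robot is solid (no recessed depth), so the mouth is away as described. The corkscrew lies in its slot (390,295) and the stopper stands in the well (370,345). Next I plan the beaker joint paths.

```bash
cat >> m.py <<'E'
def lean(az,sgn,a=np.pi/4):
    h=np.array([np.cos(az),np.sin(az),0]); z=h*np.sin(a)+[0,0,-np.cos(a)]; y=sgn*np.array([-h[1],h[0],0]); return list(quat(np.c_[np.cross(y,z),y,z]))
E
python3 - <<'E'
from m import *
hp=d2(-48.6); P=np.array([.4845,-.419,.027]); sh=lambda p,q:(lambda a:None if a is None else np.round(a,2))(ctrl.ik(list(p),q))
h=np.array([np.cos(hp),np.sin(hp),0])
for d in (-.0,.02,.04,.06,.09,.12,.15): print('vert',d,sh(P+[0,0,d],lean(hp,1)),'tool',sh(P-d*(h+[0,0,-1])/2**.5,lean(hp,1)), 'hor',sh(P-d*h+[0,0,.005],lean(hp,1)))
bx=tray(TT,.0205,-.025)
for sg in (1,-1):
  for az in (-60,20,40,0):
    for d in (.065,.10,.15,.2): print('place',sg,az,d,sh([*bx,d],lean(d2(az),-sg)))
E
```

```text
vert -0.0 [-0.85  0.45  2.04  3.14  0.14  1.57] tool [-0.85  0.45  2.04  3.14  0.14  1.57] hor [-0.85  0.44  2.04  3.14  0.13  1.57]
vert 0.02 [-0.85  0.4   2.05  3.14  0.09  1.57] tool [-0.85  0.4   2.08  3.14  0.12  1.57] hor [-0.85  0.41  2.09  3.14  0.15  1.57]
vert 0.04 None tool [-0.85  0.34  2.11  3.14  0.1   1.57] hor [-0.85  0.39  2.14  3.14  0.17  1.57]
vert 0.06 None tool None hor [-0.85  0.36  2.18  3.14  0.19  1.57]
vert 0.09 None tool None hor [-0.85  0.33  2.25  3.14  0.22  1.57]
vert 0.12 [-0.85  0.18  2.03 -0.    0.15 -1.57] tool None hor [-0.85  0.29  2.32  3.14  0.25  1.57]
vert 0.15 [-0.85  0.12  2.02 -0.    0.22 -1.57] tool [-0.85 -0.    2.28 -0.    0.08 -1.57] hor [-0.85  0.25  2.38  3.14  0.27  1.57]
place 1 -60 0.065 None
place 1 -60 0.1 None
place 1 -60 0.15 None
place 1 -60 0.2 None
place 1 20 0.065 [-0.82  0.5   1.82  1.1   0.82 -0.39]
place 1 20 0.1 [-0.82  0.43  1.82  1.05  0.85 -0.31]
place 1 20 0.15 [-0.82  0.34  1.81  0.98  0.9  -0.19]
place 1 20 0.2 [-0.82  0.26  1.78  0.91  0.96 -0.09]
place 1 40 0.065 [-0.84  0.6   1.65  0.92  1.1  -0.5 ]
place 1 40
[... 206 characters left out ...]
ace 1 0 0.1 [-0.73  0.35  1.95  1.2   0.53 -0.14]
place 1 0 0.15 [-0.73  0.25  1.93  1.04  0.58  0.05]
place 1 0 0.2 [-0.73  0.16  1.91  0.91  0.64  0.21]
place -1 -60 0.065 None
place -1 -60 0.1 None
place -1 -60 0.15 [-0.3   0.32  1.83 -1.01  0.61 -0.07]
place -1 -60 0.2 [-0.3   0.24  1.81 -0.89  0.67 -0.21]
place -1 20 0.065 [-0.82  0.5   1.82  1.1   0.82  2.76]
place -1 20 0.1 None
place -1 20 0.15 None
place -1 20 0.2 None
place -1 40 0.065 [-0.84  0.6   1.65  0.92  1.1   2.65]
place -1 40 0.1 [-0.84  0.54  1.64  0.89  1.14  2.7 ]
place -1 40 0.15 [-0.84  0.46  1.63  0.86  1.19  2.77]
place -1 40 0.2 None
place -1 0 0.065 None
place -1 0 0.1 None
place -1 0 0.15 None
place -1 0 0.2 None
```

Run:
```python
from m import *
hp=d2(-48.6); P=np.array([.4845,-.419,.028]); h=np.array([np.cos(hp),np.sin(hp),0]); q=lean(hp,1)
p=shot('top'); c=cloud(p,np.ones((480,640),bool)); m=(c[:,2]>.08)&(c[:,2]<.4)&(c[:,1]<-.44)&(c[:,0]>.3)&(c[:,0]<.9); 
d=np.linalg.norm(c[m,:2]-P[:2],axis=1); o=np.argsort(d)[:2000:400]; print(np.round(np.c_[c[m][o],d[o]],3))
B=P-.09*h+[0,0,.002]
jB=np.array(ctrl.ik(list(B),q)); hi=jB.copy(); hi[1]-=.25; A=hi.copy(); A[3]=0; A[5]-=np.pi
E_=P-.07*h+[0,0,.03]; print('exit',ctrl.ik(list(E_),q))
ctrl.set_gripper(1.0)
ctrl.set_joints(list(A)); print(np.round(ctrl.read_eef_pos(),3)); ctrl.set_joints(list(hi)); ctrl.set_joints(list(jB)); F('B')
ctrl.movel(list(P),.12); F('P'); 
ctrl.set_gripper(0,60); F('closed')
```

```text
[[ 0.522 -0.525  0.398  0.112]
 [ 0.522 -0.532  0.397  0.119]
 [ 0.567 -0.51   0.263  0.123]
 [ 0.553 -0.526  0.323  0.127]
 [ 0.55  -0.533  0.339  0.131]]
exit [-0.84783775  0.27444467  2.20838617  3.14378886  0.12663662  1.56889508]
[ 0.396 -0.319  0.078]
B F [0.3 0.1 0.4] w 85.0 ff 0.0 z 0.0308 t 25.7
P F [-0.3  0.  -0.2] w 85.3 ff 0.0 z 0.0277 t 26.6
closed F [-1.2  0.7  2. ] w 53.0 ff 62.9 z 0.0279 t 27.0
```

Run:
```python
from m import *
hp=d2(-48.6); P=np.array([.4845,-.419,.028]); h=np.array([np.cos(hp),np.sin(hp),0]); q=lean(hp,1)
ctrl.movel(list(P-.07*h+[0,0,.03]),.12); F('exit')
j=np.array(ctrl.read_qpos()); j[1]-=.3; ctrl.set_joints(list(j)); print(np.round(ctrl.read_eef_pos(),3)); F('hi')
j[1]-=.2; ctrl.set_joints(list(j)); print(np.round(ctrl.read_eef_pos(),3))
bx=tray(TT,.0205,-.025); qp=lean(d2(20),-1)
ctrl.move_to([*bx,.20],qp); F('hover'); print(np.round(ctrl.read_eef_pos(),3))
p=shot('scene'); cv2.imwrite('pics/s3.png',p['color'][100:400,150:550]); p=shot('top'); cv2.imwrite('pics/t3.png',p['color'])
im=np.vstack([cv2.resize(cv2.imread('pics/s3.png'),(400,300)),cv2.resize(p['color'][120:300,230:470],(400,300))]); cv2.imwrite('pics/m3.png',im)
```

```text
exit F [-0.3  0.3 -1.3] w 53.0 ff 62.8 z 0.0584 t 27.8
[ 0.465 -0.397  0.234]
hi F [-0.1  0.3 -1.7] w 53.3 ff 62.8 z 0.2337 t 28.6
[ 0.463 -0.395  0.354]
hover F [ 0.2 -0.  -1.2] w 52.8 ff 62.8 z 0.1998 t 31.1
[ 0.616 -0.247  0.2  ]
```

View pics/m3.png

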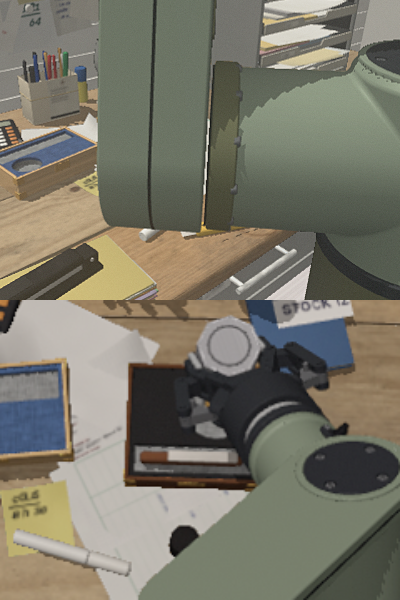

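The beaker hangs closed end up (top crop 230,345) above the tray, so I lower it with a contact check.

Run:
```python
from m import *
bx=tray(TT,.0205,-.025)
ctrl.movel([*bx,.11],.15); F('a'); ctrl.movel([*bx,.07],.06); F('b')
z=.07; f0=ctrl.read_contact_force()[2]
while z>.060:
    z-=.001; ctrl.movel([*bx,z],.03); f=ctrl.read_contact_force()[2]-f0
    if f>3: break
print('contact',z,f); 
ctrl.set_gripper(1.0); F('open')
h=np.array([np.cos(d2(20)),np.sin(d2(20)),0])
e=np.array(ctrl.read_eef_pos()); ctrl.movel(list(e+.10*(-h+[0,0,1])/2**.5),.15); F('out')
ctrl.move_to([.44,-.22,.33],best([.44,-.22,.33],0))
p=shot('wrist'); cv2.imwrite('pics/w4.png',p['color']); 
from survey import look
look(p,['beaker','corkscrew','stopper','the_capsule','pen_mid'],'w4')
c=cloud(p,ctrl.cut_out(p,'beaker')[0]['pixels']); t=c[c[:,2]>.09]; A=np.c_[t[:,:2]-t[:,:2].mean(0),np.ones(len(t))]
print(t.mean(0),np.linalg.lstsq(A,t[:,2],rcond=None)[0],bx, ctrl.read_time_s())
```

```text
a F [-0.1  0.3 -1.3] w 52.8 ff 62.8 z 0.1109 t 31.9
b F [ 0.   0.7 -1.2] w 52.8 ff 62.8 z 0.07 t 32.7
contact 0.065 5.445994181785191
open F [-1.1  0.3  0.3] w 84.9 ff 0.0 z 0.0647 t 34.4
out F [ 1.5 -0.5 -0.4] w 84.9 ff 0.0 z 0.1351 t 35.2
w4 pp beaker 0.72 [354.  33.] [ 0.63  -0.254  0.027]
w4 cut beaker 0.77 [354.  30.] 162 depthrect [[599.0, -241.3], [52.4, 16.2], 66.2] maskrect [[619.2, -251.9], [68.4, 64.8], 0.6] TOUCH z98 0.1006
w4 pp corkscrew 0.72 [323. 101.] [ 0.5612 -0.2192  0.    ]
w4 cut corkscrew 0.76 [322. 102.] 0 depthrect [[0.0, 0.0], [0.0, 0.0], 0.0] maskrect [[557.6, -220.9], [117.3, 15.3], 89.4]  z98 0.0575
w4 pp the_capsule 0.69 [319. 182.] [ 0.4631 -0.2152  0.    ]
w4 cut the_capsule 0.86 [320. 185.] 635 depthrect [[465.7, -216.0], [30.2, 30.6], 89.3] maskrect [[467.0, -216.0], [33.1, 30.0], 0.1]  z98 0.0618
w4 pp pen_mid 0.93 [221. 192.] [ 0.4519 -0.0901  0.0087]
w4 cut pen_mid 0.55 [221. 191.] 918 depthrect [[451.7, -92.1], [134.8, 20.4], 75.4] maskrect [[453.0, -90.7], [138.2, 18.9], 75.3]  z98 0.0184
[ 0.61457192 -0.24792985  0.09876072] [ 0.02300942 -0.00598788  0.09876072] [ 0.61628106 -0.24737794] 36.9667
```

View pics/w4.png

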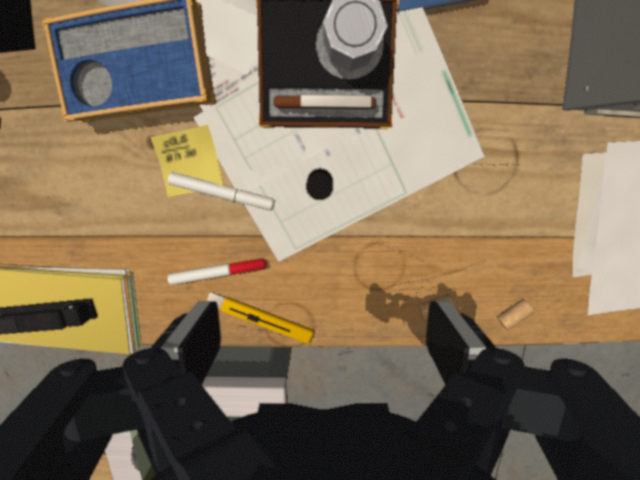

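The beaker stands mouth down with its top at 99 mm and level, and the corkscrew lies in its slot (322,102). The all-white pen is at (221,191), with the red-capped marker below it (217,271). Next are the pen and the capsule.

Run:
```python
from m import *
pick((.4525,-.0925),d2(75.1),.005,.45,25)
place(tray(DT,.027,0),DT[1]+d2(90),.0425,.5)
pick((.4645,-.2155),0,.025,.75,20,hov=.15)
place(tray(DT,-.0195,.045),DT[1],.0505,.7,hov=.18)
ctrl.move_to([.44,-.08,.36],best([.44,-.08,.36],np.pi)); p=shot('wrist')
if ctrl.read_qpos()[5]<0: print('cam side?')
cv2.imwrite('pics/w5.png',p['color']); 
from survey import look
look(p,['pen_mid','the_capsule','beaker'],'w5'); print(tray(DT,.027,0),tray(DT,-.0195,.045))
t=shot('top'); cv2.imwrite('pics/t5.png',cv2.resize(t['color'][120:300,150:410],(780,540),interpolation=cv2.INTER_CUBIC)); print(ctrl.read_time_s())
```

```text
down F [ 0.3 -0.2 -0.6] w 38.2 ff 0.0 z 0.0245 t 39.4
closed F [-0.7  0.8  3.8] w 15.6 ff 26.1 z 0.0249 t 39.8
up F [-0.3 -0.  -0.5] w 15.4 ff 25.7 z 0.1192 t 40.5
low F [-0.5  0.7 -0.4] w 15.6 ff 25.7 z 0.0614 t 42.4
open F [0.1 0.4 0.4] w 42.4 ff 0.0 z 0.0616 t 42.8
down F [0.2 0.1 0.4] w 63.7 ff 0.0 z 0.0447 t 45.9
closed F [-0.3  0.4  4.7] w 31.3 ff 20.2 z 0.045 t 46.3
up F [-0.2  0.7  0. ] w 31.4 ff 19.9 z 0.1489 t 47.2
low F [ 0.1  0.2 -0.4] w 31.5 ff 19.9 z 0.0694 t 49.5
open F [-0.4  0.8 -0.2] w 59.7 ff 0.0 z 0.0696 t 49.9
w5 pp pen_mid 0.91 [247.  36.] [0.6406 0.0134 0.0087]
w5 cut pen_mid 0.64 [250.  34.] 0 depthrect [[0.0, 0.0], [0.0, 0.0], 0.0] maskrect [[641.8, 12.7], [19.8, 147.5], 6.1]  z98 0.0507
w5 pp the_capsule 0.81 [221.  86.] [0.584  0.0515 0.    ]
w5 cut the_capsule 0.77 [213.  79.] 121 depthrect [[576.5, 34.2], [13.8, 31.7], 59.1] maskrect [[580.7, 42.4], [52.2, 33.4], 58.7]  z98 0.0859
w5 pp beaker 0.79 [480.  46.] [ 0.6274 -0.2682  0.027 ]
w5 cut beaker 0.88 [481.  43.] 249 depthrect [[607.4, -237.5], [58.5, 29.0], 42.1] maskrect [[623.8, -255.7], [62.3, 89.8], 25.3]  z98 0.1007
[0.63285698 0.0039754 ] [0.58197763 0.04395717]
52.1667
```

View pics/w5.png

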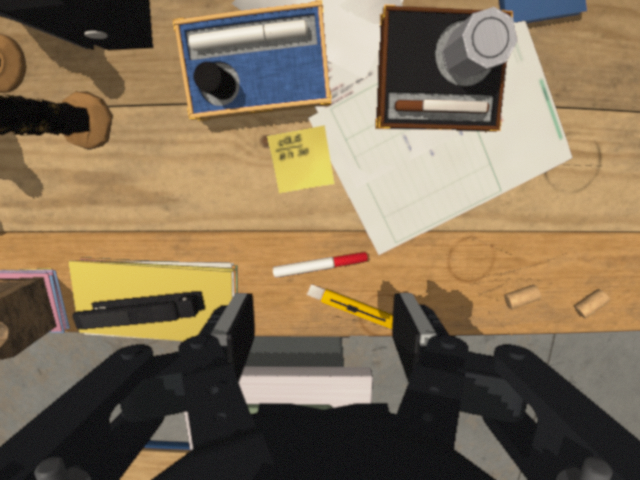

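View pics/t5.png

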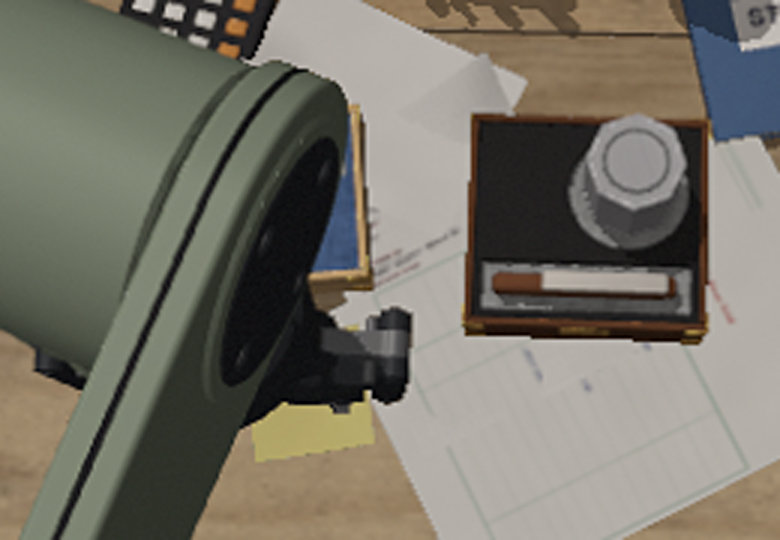

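Pen is in the long slot (250,34), the capsule stands in its well (213,79), and the beaker looks seated. One last check of heights and levels, then I hand it in if they are right.

Run:
```python
from m import *
ctrl.move_to([.52,-.10,.36],best([.52,-.10,.36],0)); 
p=shot('wrist')
for k,zt in (('beaker',.09),('pen_mid',.044),('the_capsule',.078),('corkscrew',.045)):
    r=ctrl.cut_out(p,k)
    if not r: print(k,'none'); continue
    t=cloud(p,r[0]['pixels']); t=t[(t[:,2]>zt)&(t[:,2]<zt+.02)]; m=t.mean(0); A=np.c_[t[:,:2]-m[:2],np.ones(len(t))]
    print(k,round(r[0]['conf'],2),len(t),m.round(4),'tilt',np.linalg.lstsq(A,t[:,2],rcond=None)[0][:2].round(3),'ext',t.min(0).round(3),t.max(0).round(3))
cv2.imwrite('pics/w6.png',p['color'])
```

```text
beaker 0.59 2305 [ 0.6174 -0.2471  0.0987] tilt [ 0.004 -0.024] ext [ 0.589 -0.276  0.09 ] [ 0.646 -0.219  0.103]
pen_mid 0.92 1577 [0.6326 0.0032 0.0479] tilt [0.032 0.004] ext [ 0.619 -0.062  0.044] [0.647 0.072 0.052]
the_capsule 0.9 631 [0.5815 0.0411 0.0838] tilt [-0.003  0.056] ext [0.566 0.026 0.078] [0.596 0.057 0.086]
corkscrew 0.94 939 [ 0.5557 -0.2188  0.0534] tilt [-0.189 -0.066] ext [ 0.549 -0.275  0.045] [ 0.562 -0.165  0.059]
```

View pics/w6.png

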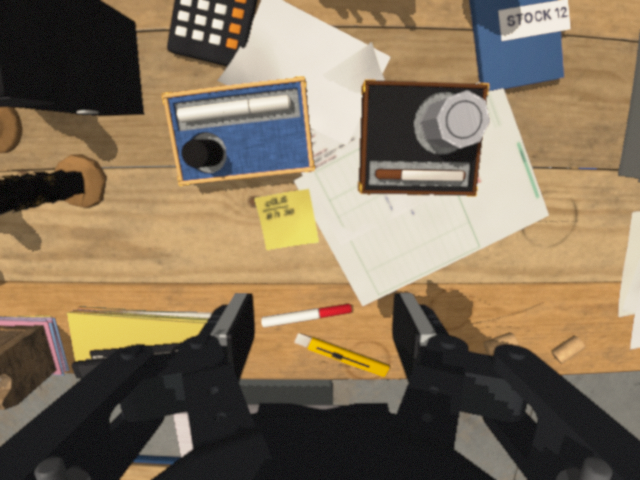

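The picture shows everything seated: pen (235,105), capsule (203,152), beaker (452,122) and corkscrew (420,174), all within 3 mm of target and level within depth noise.

```bash
python3 -c "
from cell import ctrl
print(ctrl.close_job(), ctrl.read_time_s())"
```

```text
the job is handed in; nothing more can be done
the job is handed in; nothing more can be done
```

Both kits are made up in the order asked and the job is handed in: the final camera check showed the corkscrew, beaker, chalk pen and capsule seated within 3 mm of target, and the stopper, hidden under the beaker by then, was last seen standing in its well just before.

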